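Hold a glued disc home in the test nest

TASK

Two discs lie on the freely spinning gluing turntable. Lift off the finished one, which lies domed back up, set it on the black runner of the test nest with the same side up, and slide it in behind the keeper lip against the sprung contact shoe until the shoe is pushed fully home, firmly but without ramming it. The shoe throws the disc out again when let go, so finish while still holding the disc pressed fully home, and leave the other disc, which lies strips up and is still curing, on its pad.

Things in the scene. Friction and masses are not known exactly. Their poses are not given: they have to be found in the camera images.
- finished_disc: Disc to test: white plastic lens, 52 mm across, 12 mm thick, 14 g, lying smooth domed back up, flat face (three strips) down, on one ring pad of the turntable. Origin: centre of its underside, z up. Rim widest 3 to 5.5 mm above the underside; 12 mm in from the rim it is 10.5 mm thick. Round: grip across the rim in any direction.
- curing_disc: The other disc on the turntable, same size, lying the other way up: three raised strips facing up, domed side down in another ring pad, 120 degrees round. Must stay on its pad. Origin: centre of its underside.
- turntable: Hand-turned gluing turntable, fixed foot; 180 mm aluminium plate, top 42 mm above the bench, nearly frictionless. Three black rubber ring pads (38 mm wide, 28 mm hole, tops 52 mm above the bench) 55 mm from the axis; disc rims overhang them, so fingers can go down beside a disc to just above the plate. Origin: on the axis, at bench level.
- turntable_plate (a joint): Angle of the plate about the vertical, rad, 0 at the start, anticlockwise from above; no stops.
- pad1_top (a point): Centre of the top of the ring pad that holds the curing disc; turns with the plate. The disc's domed underside dips about 1.5 mm into the pad's hole.
- test_nest: Hold-to-test nest fixed to the bench: aluminium plate 122 x 92 x 10 mm. Origin: bench level, under the disc's home position; +x = push-in direction, roughly away from the robot; z up. Black runner 28 mm wide, flat top 24 mm above the bench from x = -49 to 13 mm. Beside it fingers have room down to the plate for x below 15 mm. Side blocks and keeper plate from x = 25 mm on, 44 mm high.
- nest_home (a point): Centre of the disc's underside when it is fully home: on the runner's top, 24 mm above the bench. The disc first touches the shoe when it is 8 mm short of this point.
- lip_edge (a point): Middle of the front edge of the steel keeper lip, a tongue 32 mm wide reaching over the runner, 10 mm past the home point. Its underside is 12.5 mm above the runner (front edge bent up a little), its top 41 mm above the bench. Point at underside height.
- nest_shoe (a joint): Travel of the grey sprung shoe under the lip, m: 0 out, 0.008 fully home against its stop. Its V-shaped front (faces at 36 degrees, tips 23 mm either side of the middle and, when out, 10 mm past the home point) meets the disc's rim; keep fingers off it. Spring: 2.4 N at the start of the travel, 5.6 N at the stop; it pushes the disc out when let go.
Mind the look-alikes: they are no part of the job. Leave any blue look-alike of the curing_disc alone.

How it is judged:
By the outcome, as a careful person would: the job done as asked, in the order asked, and still so for the second after the job is handed in, while the arm keeps its last pose, push and grip.
It also fails if it takes over 45 s, if anything falls off the work surface, if the arm or the gripper's body presses on something with over 40 N, if the wrist force passes 120 N, or if a joint passes its speed limit or range.

ROBOT

A 6-joint arm with a two-finger parallel gripper is mounted at the origin on a cart in front of the work surface, level with it; the furniture and walls round the work are solid. World frame = base frame: x ahead of the robot, y to its left, z up, the work surface at z = 0. Lengths are in mm, angles in rad, forces in N, time in s.
With the tool pointing down it reaches from about 250 to 800 mm from the base axis. Payload 8.5 kg.
Tool frame: the origin (TCP) lies at the very end of the fingers, on their centre line; the grasp point (between the pads) lies 19 mm behind it; z points along the fingers, y is the line along which they close (so a half turn about z gives the same grasp; the last joint's range is limited). The gripper opens to 85 mm and grips with 20 to 120 N. Pads are 22 mm wide; open, the fingers measure 114 mm over their backs; the gripper's body (76 mm by 85 mm) begins 54 mm behind the grasp point. The pads swing forward as they close: fully open they stand 13 mm farther back than shut.
Start: joints at [1.153, 0.238, -0.013, 1.319, 0, 1.571], TCP at [212.999, 479.802, 231.276] pointing down, gripper open.
Joint ranges: [-2.66, 2.66], [-1.03, 1.9], [-1.14, 1.46], [-1.82, 2.27], [-1.45, 1.34], [-3.14, 3.14]. Speed limits (rad/s): [2.22, 2.22, 2.79, 3.14, 3.14, 3.14].

INTERFACE

Orientations are given as [roll, pitch, yaw] about the fixed x, y, z axes, in that order (R = Rz(yaw) Ry(pitch) Rx(roll)).
In Python, from rig import arm gives the robot as it stands. The module is installed in compiled form; this text tells all that it offers.
- The arm moves only by the shell command python3 -m creep 'ROWS'. ROWS is JSON, one flat list of numbers, 5 for each row, row after row: the opening in per cent of the stroke, from 0 (shut) to 100 (fully open), then the shift along the tool's x, y, z in mm, then the turn about the tool's z in units of 6 degrees (1.0 is 6 degrees). In form: [fingers, tx, ty, tz, twist, fingers, tx, ty, tz, twist, ...]. A call has exactly 8 rows; each row shifts and turns the commanded pose from where the row before left it, along the tool's axes as they then stand; what a row does not reach is not made up. A row lasts 1/12 s, in which the tool goes at most 41.7 mm and 7.16 degrees, less where a joint would pass 70% of its speed; a pose out of reach is approached as far as the arm can. A call is refused whole if a number of a shift passes 41.7 or a number of a turn 1, either way. A call with a gripper value outside its range is refused whole. The fingers move at their own pace and stop on an object; the grip force is fixed at half the most. Time passes only in rows, so rows that do not move let the fingers close, or fill a call up. It gives the time, the measured TCP pose, the force, the opening and the grip force at its end, in the units of the state.
- arm.sense(): the state, without advancing time (a new reading comes with each control period).
- arm.snapshot(name): name is "scene" or "top" or "wrist"; returns a dict with "pixels" (384x512x3 uint8, red, green, blue), "fx", "fy", "cx", "cy" (pixels), "distortion" ([k1, k2, p1, p2, k3] as OpenCV has them; the pictures are not rectified), "extrinsics" (4x4, takes a point from camera to world coordinates). Camera axes: x right, y down, z forward; pixel columns grow to the right and rows downward; lengths in mm; the calibration is good to about 2 mm. A picture is of the moment at which its call begins. There is no depth.
- arm.hand_in(): hands the job in; it is judged then, once.
The state is a dict: "t": time; "joint_pos": joint angles; "qd": joint speeds; "joint_efforts": joint torques, N m; "tcp_pos": TCP position; "tool_rot": TCP orientation; "force": force on the tool from outside, world axes, zero at the start; "torque": the same for the moment, N m; "opening": finger opening in mm; "gripper_force": force on a finger pad.
Only numpy, scipy, OpenCV 4.12 (cv2) and the standard library are available. Lean on these libraries where they do the work, as an engineer would, in place of code of your own. Each camera call takes 0.05 s, during which the arm holds its last target. There are 200 camera calls.

## Working session

There is one attempt and no reset: what is moved stays moved. The work goes in short steps, Python scripts to look and compute and a shell command to move; the robot and the scene stay as the last step left them, time stands still between calls to the robot, and variables do not carry over. Pictures are saved under pics/ and viewed, at most 10 in all, crops included, and the job is handed in when it is done.

```bash
mkdir -p pics; cat > h.py <<'E'
import numpy as np, cv2
from rig import arm
def snap(n,f):
    s=arm.snapshot(n); cv2.imwrite('pics/'+f,s['pixels'][:,:,::-1]); return s
def cal(s):
    return np.array([[s['fx'],0,s['cx']],[0,s['fy'],s['cy']],[0,0,1.]]),np.array(s['distortion'],float),np.array(s['extrinsics'])
def ray(s,uv,z):
    K,d,E=cal(s); p=cv2.undistortPoints(np.array(uv,float).reshape(-1,1,2),K,d).reshape(-1,2)
    r=np.c_[p,np.ones(len(p))]@E[:3,:3].T; o=E[:3,3]
    return o+r*((np.array(z)-o[2])/r[:,2])[:,None]
def proj(s,P):
    K,d,E=cal(s); R=E[:3,:3].T
    return cv2.projectPoints(np.array(P,float).reshape(-1,1,3),cv2.Rodrigues(R)[0],-R@E[:3,3],K,d)[0].reshape(-1,2)
E
python3 - <<'E'
from h import *
a=snap('top','top0.png'); b=snap('scene','scene0.png')
for s in(a,b): print(s['fx'],np.round(s['extrinsics'],2).tolist())
print(arm.sense())
im=np.hstack([a['pixels']]);cv2.imwrite('pics/top0b.png',cv2.resize(im[:,:,::-1],(800,600),interpolation=cv2.INTER_CUBIC))
E
```

```text
482.51329399855814 [[0.02, -0.99, 0.17, 304.57], [-1.0, -0.02, 0.01, 118.2], [-0.0, -0.17, -0.99, 1186.96], [0.0, 0.0, 0.0, 1.0]]
364.1169224649878 [[0.75, -0.48, 0.46, 111.89], [-0.66, -0.55, 0.51, -283.21], [0.01, -0.68, -0.73, 679.36], [0.0, 0.0, 0.0, 1.0]]
{'t': 0.1, 'joint_pos': array([ 1.15299896e+00,  2.38668860e-01, -1.42006140e-02,  1.31921791e+00,
       -9.05809221e-06,  1.57078177e+00]), 'qd': array([ 0.0015265 ,  0.00067588, -0.00073593, -0.00115454, -0.00077067,
       -0.0006486 ]), 'joint_efforts': array([ 4.44149518e-04, -5.39722645e+01,  3.46998239e+01,  1.34025977e-02,
       -1.01656514e-05, -6.47619345e-07]), 'tcp_pos': array([212.85809493, 479.47537004, 230.75722838]), 'tool_rot': array([-3.14030160e+00,  9.03928470e-06,  2.72380986e+00]), 'force': array([ 1.1210725,  0.0205703, -0.4600166]), 'torque': array([-0.02195847, -0.03080474,  0.04190652]), 'gripper_force': 0.0, 'opening': 85.72608058497991}
```

View pics/top0b.png

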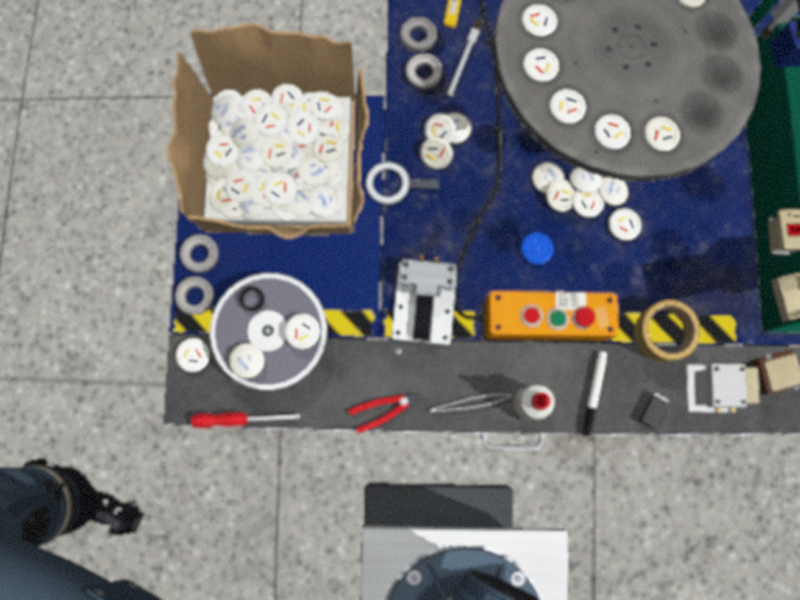

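View pics/scene0.png

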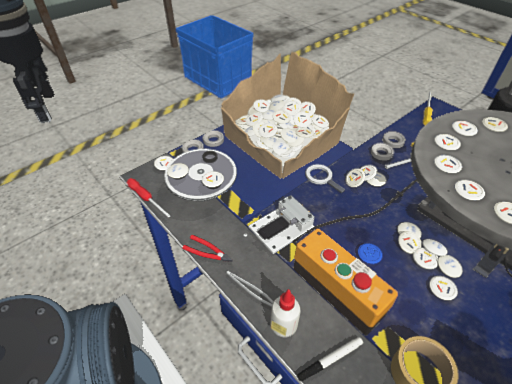

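The top view, in 800-scale pixels, shows the turntable axis at about (268,331). The strips-up curing disc is at (302,331), the domed disc at (247,359) and the empty pad at (251,297). The nest is at (425,300), with its black runner at (424,318) opening towards the robot. I'll enlarge both.

```bash
python3 - <<'E'
from h import *
a=arm.snapshot('top'); p=a['pixels'][:,:,::-1]
c=np.hstack([cv2.resize(p[172:252,130:214],None,fx=4.7,fy=4.7,interpolation=cv2.INTER_CUBIC),cv2.resize(p[152:232,232:316],None,fx=4.7,fy=4.7,interpolation=cv2.INTER_CUBIC)])
cv2.imwrite('pics/crop.png',c);print(c.shape)
q=np.array([(268,331),(302,331),(247,359),(251,297)])*.64
print(ray(a,q,[42,60,60,52]).round(1))
n=np.array([(424,318),(424,343)])*.64
print(ray(a,n,[24,10]).round(1))
E
```

```text
(376, 790, 3)
[[445.2 308.5  42. ]
 [444.2 253.8  60. ]
 [399.8 335.4  60. ]
 [495.9 335.7  52. ]]
[[473.2  68.6  24. ]
 [435.6  67.5  10. ]]
```

View pics/crop.png

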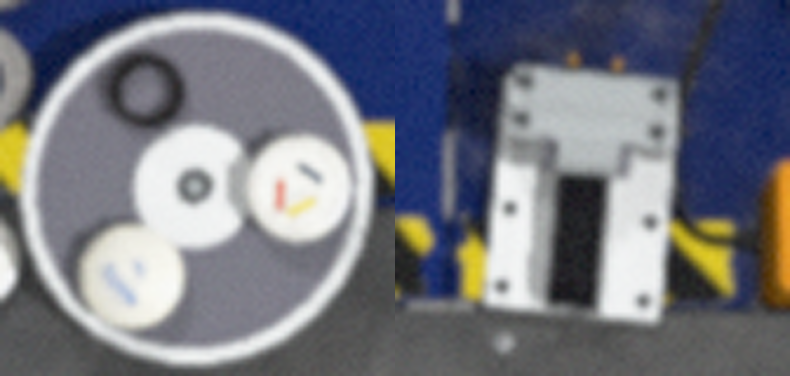

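The crop shows the finished disc (blue logo, dome up) at (133,275), the curing disc at (299,188) and the plate centre at (197,188). On the nest, the lip edge runs from about (553,170) to (606,175), the runner's front edge from (551,303) to (600,307), and the plate's front edge from (485,303) to (660,323).

```bash
cat > m.py <<'E'
from h import *
a=arm.snapshot('top')
def T(q): return (np.array(q,float)+.5)/4.7-.5+[130,172]
def N(q): return (np.array(q,float)-[395,0]+.5)/4.7-.5+[232,152]
t=ray(a,T([(197,188),(133,275),(299,188),(146,90)]),[41,57,59,52]); print(t.round(1))
d=t[1]-t[0]; print('r',np.hypot(*d[:2]),np.degrees(np.arctan2(d[1],d[0])), np.hypot(*(t[2]-t[0])[:2]))
n=ray(a,N([(553,170),(606,175),(551,303),(600,307),(485,303),(660,323),(508,65),(680,80)]),[41,41,24,24,10,10,44,44]); print(n.round(1))
m=(n[0::2]+n[1::2])/2; print(m.round(1))
for i,j in((0,1),(2,0),(4,5),(6,7)):
  v=n[j]-n[i]; print(i,j,np.hypot(*v[:2]),np.degrees(np.arctan2(v[1],v[0])))
v=m[0]-m[1];print('axis',np.hypot(*v[:2]),np.degrees(np.arctan2(v[1],v[0])))
v=m[3]-m[2];print('plate axis',np.hypot(*v[:2]),np.degrees(np.arctan2(v[1],v[0])))
E
python3 m.py
```

```text
[[445.9 308.7  41. ]
 [399.2 336.4  57. ]
 [444.9 254.1  59. ]
 [494.3 335.5  52. ]]
r 54.33040481214088 149.3057385671449 54.575455884265686
[[508.8  84.7  41. ]
 [506.7  57.4  41. ]
 [442.1  84.1  24. ]
 [440.5  58.8  24. ]
 [443.  118.1  10. ]
 [434.4  26.6  10. ]
 [562.8 108.8  44. ]
 [556.8  19.9  44. ]]
[[507.7  71.   41. ]
 [441.3  71.4  24. ]
 [438.7  72.4  10. ]
 [559.8  64.4  44. ]]
0 1 27.317403691650853 -94.26757907453305
2 0 66.66308535638578 0.48374320051665054
4 5 91.90213784112191 -95.38446968389873
6 7 89.1020138995745 -93.86734470875173
axis 66.42434357541386 -0.34712129881447323
plate axis 121.31870965642386 -3.7935213934889647
```

```bash
python3 -m creep '[100,-28.6,-6.9,8.8,0, 100,-28.6,-6.9,8.8,0, 100,-28.6,-6.9,8.8,0, 100,-28.6,-6.9,8.8,0, 100,-28.6,-6.9,8.8,0, 100,-28.6,-6.9,8.8,0, 100,-28.6,-6.9,8.8,0.6, 100,-28.6,-6.9,8.8,0.6]'; python3 - <<'E'
from h import *
s=arm.sense();print(s['tcp_pos'],s['tool_rot'],s['joint_pos'])
w=arm.snapshot('wrist');im=w['pixels'][:,:,::-1].copy()
for P in [(399.2,336.4,64),(399.2,336.4,52),(445.9,308.7,42)]:
  u=proj(w,[P])[0];print(u);cv2.drawMarker(im,tuple(int(x) for x in u),(0,0,255),0,14,1)
cv2.imwrite('pics/w1.png',im)
E
```

```text
t: 0.87
tcp_pos: [399.6, 334.1, 160.4]
tool_rot: [3.142, -0.0, 2.596]
force: [0.2, 0.2, -0.0]
opening: 85.7
gripper_force: 0.0
[399.64337385 334.14736975 160.38891424] [ 3.14155774e+00 -4.63516275e-06  2.59551400e+00] [ 6.96367793e-01  2.65160279e-01 -1.62320198e-01  1.14328429e+00
  1.56475321e-05  1.24244645e+00]
[253.44699483 193.76203601]
[253.41199003 190.36530207]
[253.92481703 239.95406771]
```

View pics/w1.png

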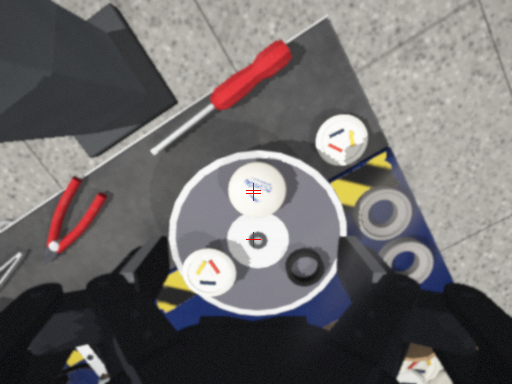

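The wrist view shows the domed disc centred at about (257,190), the hub at (257,240), and clear space on both sides of the disc for the fingers. That is within about 3 mm of the top-view estimate.

```bash
python3 - <<'E'
from h import *
w=arm.snapshot('wrist');s=arm.sense()
hsv=cv2.cvtColor(w['pixels'],cv2.COLOR_RGB2GRAY)[155:218,222:292]
d=ray(w,[(257,190),(257,240)],[57,42])
t=(d[0]+[399.2,336.4,57])/2
y=s['tool_rot'][2];X=np.array([np.cos(y),np.sin(y)]);Y=np.array([np.sin(y),-np.cos(y)])
for p in (d[0],t): e=p[:2]-s['tcp_pos'][:2];print(p.round(1),'tx',e@X,'ty',e@Y)
print(d.round(1))
E
```

```text
[401.6 336.8  57. ] tx 1.3268671761733155 ty 4.456838901388774
[400.4 336.6  57. ] tx 2.2587117599010345 ty 3.67472167170149
[[401.6 336.8  57. ]
 [449.2 307.8  42. ]]
```

```bash
python3 -m creep '[100,1,2,25,0, 100,1,2,25,0, 100,0,0,20,0, 100,0,0,16,0, 100,0,0,12,0, 100,0,0,10,0, 100,0,0,6,0, 100,0,0,3,0]'; python3 -m creep '[60,0,0,0,0, 40,0,0,0,0, 40,0,0,0,0, 40,0,0,0,0, 40,0,0,0,0, 40,0,0,0,0, 40,0,0,0,0, 40,0,0,0,0]'; python3 -c "
from h import *
snap('wrist','w2.png')"
```

```text
t: 1.63
tcp_pos: [398.5, 339.6, 43.3]
tool_rot: [-3.141, -0.0, 2.599]
force: [-0.2, 0.2, -0.0]
opening: 85.3
gripper_force: 0.0
t: 2.3
tcp_pos: [399.5, 340.3, 45.3]
tool_rot: [3.139, 0.0, 2.598]
force: [-1.5, -0.1, 6.6]
opening: 47.0
gripper_force: 60.4
```

View pics/w2.png

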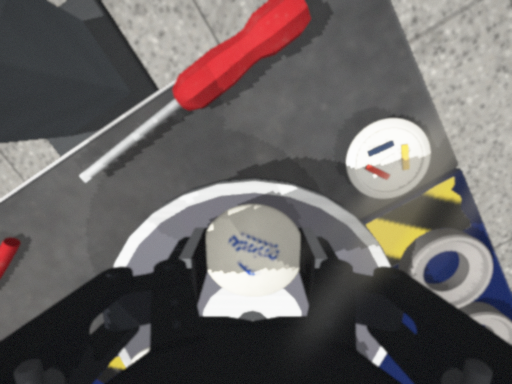

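Fingers are on the disc at (253,250), but the opening is 47 mm rather than 52 and there is 6.6 N upward. They may be gripping on the dome slope or touching the plate, so I'll take a closer crop.

```bash
python3 - <<'E'
from h import *
w=arm.snapshot('wrist');s=arm.sense()
im=cv2.resize(w['pixels'][190:330,150:350,::-1],(800,560),interpolation=cv2.INTER_CUBIC);im=cv2.convertScaleAbs(im,alpha=1.5,beta=25)
cv2.imwrite('pics/w3.png',im)
print(w['extrinsics'].round(3).tolist())
print(s)
T=s['tcp_pos']
print(proj(w,[T,T+[0,0,10],T+[0,0,14]]).round(1))
print(ray(w,[(253,250),(251,310)],[58,42]).round(1))
E
```

```text
[[0.517, 0.826, 0.225, 343.025], [0.856, -0.5, -0.133, 375.214], [0.003, 0.261, -0.965, 187.884], [0.0, 0.0, 0.0, 1.0]]
{'t': 2.4, 'joint_pos': array([ 7.05283420e-01,  3.68404353e-01, -3.38173962e-01,  8.61720967e-01,
        4.21116233e-04,  1.24870706e+00]), 'qd': array([-3.89524244e-04,  4.36729195e-05, -1.74305897e-04, -6.64895245e-04,
       -7.78533986e-04,  6.24551214e-04]), 'joint_efforts': array([-5.86328097e-01, -5.40965080e+01,  2.66397035e+01, -4.07030303e-01,
       -3.18605946e-01, -2.21150491e-02]), 'tcp_pos': array([399.53324311, 340.31653209,  45.28294538]), 'tool_rot': array([3.13909071e+00, 3.90976961e-04, 2.59816905e+00]), 'force': array([-1.9431835 , -0.369115  ,  6.72170232]), 'torque': array([ 0.04724147,  0.29486943, -0.02519832]), 'gripper_force': 60.38123744074255, 'opening': 47.39227497293411}
[[250.9 242.1]
 [250.8 250.3]
 [250.7 254. ]]
[[398.8 342.1  58. ]
 [439.3 316.3  42. ]]
```

View pics/w3.png

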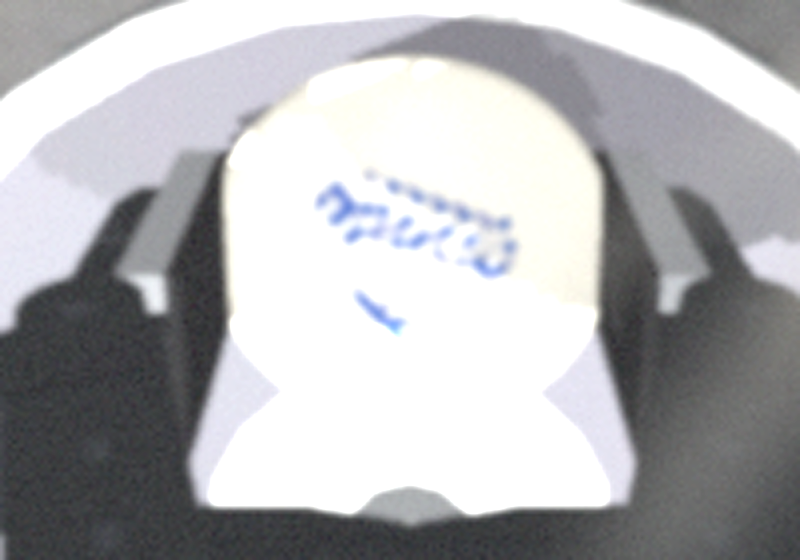

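```bash
python3 - <<'E'
from h import *
w=arm.snapshot('wrist');s=arm.sense();T=s['tcp_pos'];y=s['tool_rot'][2]
X=np.array([np.cos(y),np.sin(y),0]);Y=np.array([np.sin(y),-np.cos(y),0])
for z in (-3,0,5,10,15): print(z,proj(w,[T+11*X+k*23.7*Y+[0,0,z] for k in(1,-1)]).round(1).tolist())
E
```

```text
-3 [[293.6, 221.4], [207.9, 221.5]]
0 [[294.4, 223.4], [207.1, 223.4]]
5 [[295.8, 226.8], [205.6, 226.9]]
10 [[297.3, 230.5], [204.0, 230.6]]
15 [[298.9, 234.5], [202.4, 234.6]]
```

The tip corners project to about 6–10 mm above the TCP, so the pads sat on the dome slope above the widest part of the rim. I'll open, go 6 mm lower and close again.

```bash
python3 -m creep '[85,0,0,0,0, 85,0,0,0,0, 85,0,0,0,0, 85,0,0,2,0, 85,0,0,2,0, 85,0,0,2,0, 85,0,0,0,0, 85,0,0,0,0]'; python3 -m creep '[60,0,0,0,0, 50,0,0,0,0, 50,0,0,0,0, 50,0,0,0,0, 50,0,0,0,0, 50,0,0,0,0, 50,0,0,0,0, 50,0,0,0,0]'
```

```text
t: 3.12
tcp_pos: [398.7, 339.4, 37.6]
tool_rot: [-3.141, -0.0, 2.598]
force: [0.3, -1.4, -0.6]
opening: 72.5
gripper_force: 0.0
t: 3.78
tcp_pos: [399.8, 340.5, 39.5]
tool_rot: [3.139, 0.001, 2.598]
force: [-1.0, 0.4, 13.6]
opening: 47.6
gripper_force: 65.9
```

```bash
python3 -m creep '[50,0,0,-1,0, 50,0,0,-1,0, 50,0,0,-1,0, 50,0,0,-2,0, 50,0,0,-2,0, 50,0,0,-2,0, 50,0,0,0,0, 50,0,0,0,0]'; python3 - <<'E'
from h import *
w=arm.snapshot('wrist')
im=cv2.resize(w['pixels'][180:330,150:350,::-1],(800,600),interpolation=cv2.INTER_CUBIC)
cv2.imwrite('pics/w4.png',im)
E
```

```text
t: 4.45
tcp_pos: [399.0, 339.6, 47.0]
tool_rot: [3.141, 0.0, 2.598]
force: [-0.5, 0.6, -0.4]
opening: 47.5
gripper_force: 61.5
```

View pics/w4.png

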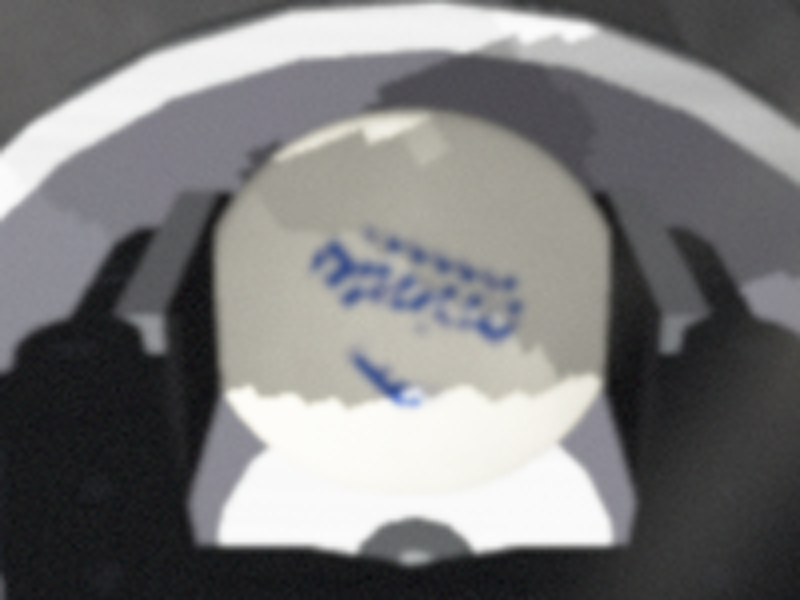

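The disc now sits at its rim between the pads: its width between the pads grew from 375 to 395 px, the force is about zero and the opening is steady. I'll lift and carry it to the nest.

```bash
python3 -m creep '[50,0,0,-15,0, 50,0,0,-30,0, 50,0,0,-30,0, 50,-20,-20,0,0, 50,-20,-20,0,0, 50,-20,-20,0,0, 50,-20,-20,0,0, 50,-20,-20,0,0]';  python3 -m creep '[50,-20,-20,0,0, 50,-20,-20,0,0, 50,-20,-20,0,0, 50,-20,-20,0,0, 50,-18,-16,0,0, 50,0,0,0,-0.9, 50,0,0,0,-0.9, 50,0,0,0,-0.9]'; python3 -m creep '[50,0,0,0,-0.9, 50,0,0,0,-0.9, 50,0,0,0,0, 50,0,0,0,0, 50,0,0,0,0, 50,0,0,0,0, 50,0,0,0,0, 50,0,0,0,0]'; python3 - <<'E'
from h import *
w=snap('wrist','w5.png');a=snap('top','t5.png')
c=np.hstack([w['pixels'],cv2.resize(a['pixels'][150:260,120:330],(733,384))])
cv2.imwrite('pics/c5.png',cv2.resize(c[:,:,::-1],(800,247),interpolation=cv2.INTER_AREA))
n=cv2.resize(w['pixels'],(800,600),interpolation=cv2.INTER_CUBIC)
n[:200,:380]=cv2.resize(a['pixels'][155:255,125:315],(380,200)); cv2.imwrite('pics/n5.png',n[:,:,::-1])
E
```

```text
t: 5.17
tcp_pos: [432.8, 201.0, 121.9]
tool_rot: [3.142, 0.0, 2.599]
force: [0.9, -0.3, 0.1]
opening: 47.2
gripper_force: 61.7
t: 5.83
tcp_pos: [467.0, 68.7, 121.8]
tool_rot: [-3.141, -0.0, 2.884]
force: [0.5, -0.5, 0.2]
opening: 47.4
gripper_force: 61.7
t: 6.5
tcp_pos: [467.0, 69.4, 121.9]
tool_rot: [-3.141, -0.0, 3.068]
force: [0.3, 0.8, 0.4]
opening: 47.1
gripper_force: 61.7
```

View pics/n5.png

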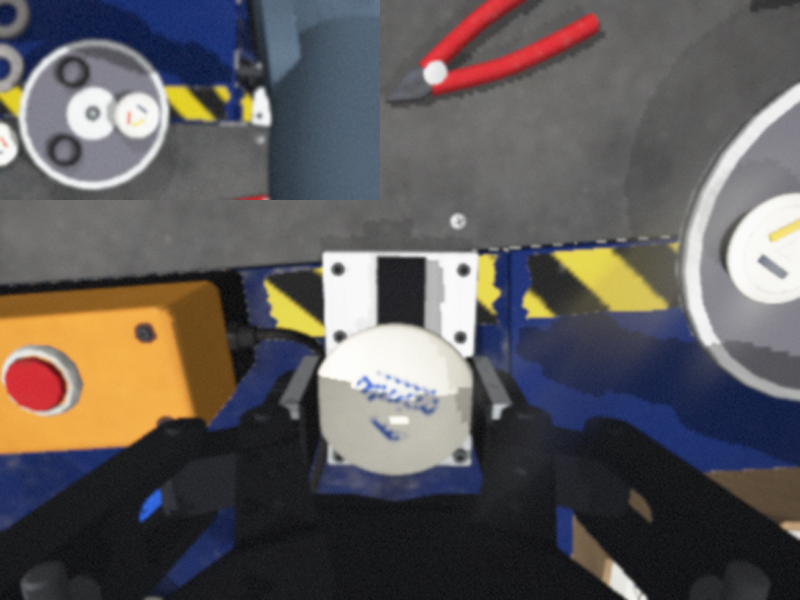

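The disc is held dome up at (396,400), and the curing disc is still on its pad. The nest plate's front edge runs from (322,253) to (478,251), with screws at (338,268), (464,269), (340,338) and (460,337), and the runner front at (377..425,257).

```bash
python3 - <<'E'
from h import *
w=arm.snapshot('wrist');s=arm.sense();T=s['tcp_pos'];y=s['tool_rot'][2];print(T,y)
X=np.array([np.cos(y),np.sin(y)]);Y=np.array([np.sin(y),-np.cos(y)])
q=(np.array([(322,253),(478,251),(377,257),(425,257),(338,268),(464,269),(340,338),(460,337),(396,400)],float)+.5)*.64-.5
p=ray(w,q,[10,10,24,24,10,10,10,10,T[2]+20]); print(p.round(1))
m=(p[0:8:2]+p[1:8:2])/2
for v in m: e=v[:2]-T[:2];print(v.round(1),'tx',(e@X).round(1),'ty',(e@Y).round(1))
e=p[8,:2]-T[:2];print('disc',e@X,e@Y)
for i in(0,2,4,6):
  v=p[i]-p[i+1];print(np.degrees(np.arctan2(v[1],v[0]))-90,np.hypot(*v[:2]))
E
```

```text
[467.02356953  69.40638768 121.91459761] 3.069012748179934
[[437.   29.9  10. ]
 [442.4 120.8  10. ]
 [439.4  62.5  24. ]
 [441.4  89.   24. ]
 [446.5  38.3  10. ]
 [452.5 112.3  10. ]
 [490.   34.9  10. ]
 [494.8 108.5  10. ]
 [465.5  70.9 141.9]]
[439.7  75.4  10. ] tx 27.7 ty 4.0
[440.4  75.7  24. ] tx 27.0 ty 4.4
[449.5  75.3  10. ] tx 17.9 ty 4.6
[492.4  71.7  10. ] tx -25.1 ty 4.1
disc 1.5925519477607828 1.3948713020662014
-183.42356883238773 91.0870737722642
-184.1615093840425 26.556877482169455
-184.62328645728093 74.29366857157393
-183.658980322681 73.82818382165618
```

Allowing for the wrist-camera bias (it puts the held disc at +1.4 in y and +1.6 in x), the nest axis is at about ty +1.5 and the disc is at about nest x = -23. I'll descend.

```bash
python3 -m creep '[50,0,1.5,20,0, 50,0,0,25,0, 50,0,0,25,0, 50,0,0,18,0, 50,0,0,10,0, 50,0,0,6,0, 50,0,0,0,0, 50,0,0,0,0]'; python3 -m creep '[50,0,0,0.5,0, 50,0,0,0.5,0, 50,0,0,0.5,0, 50,0,0,0.5,0, 50,0,0,0,0, 50,0,0,0,0, 50,0,0,0,0, 50,0,0,0,0]'
```

```text
t: 7.32
tcp_pos: [467.3, 70.9, 18.1]
tool_rot: [-3.142, -0.0, 3.069]
force: [0.2, -0.6, -0.2]
opening: 47.1
gripper_force: 61.7
t: 7.98
tcp_pos: [467.1, 70.9, 15.9]
tool_rot: [-3.141, -0.0, 3.069]
force: [0.8, 0.7, 0.1]
opening: 47.6
gripper_force: 61.7
```

```bash
python3 -m creep '[50,0,0,0.5,0, 50,0,0,0.5,0, 50,0,0,0.5,0, 50,0,0,0.5,0, 50,0,0,0,0, 50,0,0,0,0, 50,0,0,0,0, 50,0,0,0,0]'; python3 -m creep '[50,0,0,0.5,0, 50,0,0,0.5,0, 50,0,0,0,0, 50,0,0,0,0, 50,0,0,0,0, 50,0,0,0,0, 50,0,0,0,0, 50,0,0,0,0]'
```

```text
t: 8.65
tcp_pos: [467.1, 70.9, 13.9]
tool_rot: [-3.141, -0.0, 3.069]
force: [1.0, 0.3, -1.6]
opening: 47.5
gripper_force: 61.7
t: 9.32
tcp_pos: [467.2, 70.9, 12.9]
tool_rot: [-3.142, 0.0, 3.069]
force: [0.5, -1.2, -0.0]
opening: 47.3
gripper_force: 61.7
```

```bash
python3 -m creep '[50,0,0,0.5,0, 50,0,0,0.5,0, 50,0,0,0,0, 50,0,0,0,0, 50,0,0,0,0, 50,0,0,0,0, 50,0,0,0,0, 50,0,0,0,0]'; python3 -m creep '[50,0,0,0.4,0, 50,0,0,0,0, 50,0,0,0,0, 50,0,0,0,0, 50,0,0,0,0, 50,0,0,0,0, 50,0,0,0,0, 50,0,0,0,0]'; python3 - <<'E'
from h import *
w=arm.snapshot('wrist')
im=cv2.resize(w['pixels'][140:365,100:400,::-1],(800,600),interpolation=cv2.INTER_CUBIC)
cv2.imwrite('pics/w6.png',cv2.convertScaleAbs(im,alpha=1.3,beta=20))
E
```

```text
t: 9.98
tcp_pos: [467.1, 70.9, 11.9]
tool_rot: [-3.141, 0.0, 3.069]
force: [1.3, 0.3, -0.5]
opening: 47.1
gripper_force: 61.7
t: 10.65
tcp_pos: [467.2, 70.9, 11.5]
tool_rot: [-3.142, 0.0, 3.069]
force: [-0.1, -0.3, 1.2]
opening: 46.7
gripper_force: 61.8
```

View pics/w6.png

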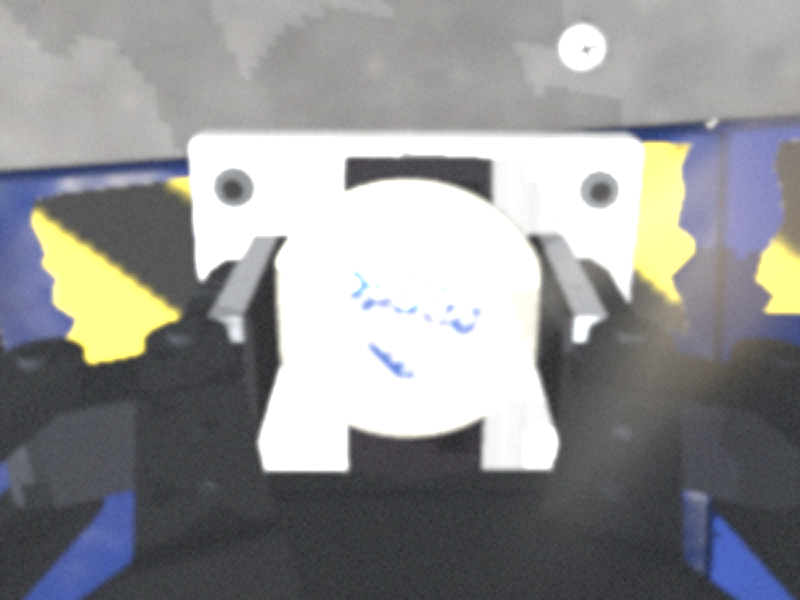

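The disc is centred on (409,310) above the runner, whose middle is at col 416, so it needs about 1 mm of ty. I'll go on down gently until contact.

```bash
python3 -m creep '[50,0,1,0.4,0, 50,0,0,0,0, 50,0,0,0,0, 50,0,0,0,0, 50,0,0,0,0, 50,0,0,0,0, 50,0,0,0,0, 50,0,0,0,0]'; python3 -m creep '[50,0,0,0.5,0, 50,0,0,0,0, 50,0,0,0,0, 50,0,0,0,0, 50,0,0,0,0, 50,0,0,0,0, 50,0,0,0,0, 50,0,0,0,0]'; python3 -m creep '[50,0,0,0.5,0, 50,0,0,0,0, 50,0,0,0,0, 50,0,0,0,0, 50,0,0,0,0, 50,0,0,0,0, 50,0,0,0,0, 50,0,0,0,0]'
```

```text
t: 11.37
tcp_pos: [467.3, 71.3, 11.4]
tool_rot: [-3.14, 0.0, 3.069]
force: [-1.7, -4.0, 6.8]
opening: 47.6
gripper_force: 62.2
t: 12.03
tcp_pos: [467.3, 71.3, 11.4]
tool_rot: [-3.14, 0.001, 3.069]
force: [-3.0, -4.2, 13.7]
opening: 47.4
gripper_force: 62.6
t: 12.7
tcp_pos: [467.3, 71.3, 11.2]
tool_rot: [-3.14, 0.001, 3.069]
force: [-5.0, -5.7, 18.9]
opening: 47.5
gripper_force: 63.0
```

```bash
python3 -m creep '[50,0,0,-1.1,0, 50,0,0,0,0, 50,-1,0,0,0, 50,-2,0,0,0, 50,-3,0,0,0, 50,-3,0,0,0, 50,-2,0,0,0, 50,0,0,0,0]'; python3 -m creep '[50,-1,0,0,0, 50,-1,0,0,0, 50,0,0,0,0, 50,0,0,0,0, 50,0,0,0,0, 50,0,0,0,0, 50,0,0,0,0, 50,0,0,0,0]'
```

```text
t: 13.37
tcp_pos: [476.0, 71.2, 11.3]
tool_rot: [3.142, -0.004, 3.07]
force: [-8.6, 2.2, 16.3]
opening: 47.5
gripper_force: 62.8
t: 14.03
tcp_pos: [477.7, 71.1, 11.3]
tool_rot: [3.142, -0.004, 3.07]
force: [-10.4, 0.5, 16.8]
opening: 47.5
gripper_force: 62.8
```

```bash
python3 -m creep '[50,0,0,-0.8,0, 50,0,0,0,0, 50,0,0,0,0, 50,0,0,0,0, 50,0,0,0,0, 50,0,0,0,0, 50,0,0,0,0, 50,0,0,0,0]'; python3 -c "
from h import *
s=arm.sense();print(s['tcp_pos'],s['force'],s['torque'])
w=arm.snapshot('wrist')
im=cv2.resize(w['pixels'][140:365,100:400,::-1],(800,600),interpolation=cv2.INTER_CUBIC)
cv2.imwrite('pics/w7.png',cv2.convertScaleAbs(im,alpha=1.1,beta=20))"
```

```text
t: 14.7
tcp_pos: [480.2, 70.9, 11.9]
tool_rot: [-3.141, -0.0, 3.069]
force: [-0.1, 0.4, -0.8]
opening: 47.6
gripper_force: 61.7
[480.15542734  70.91358871  11.93021779] [-0.14057108  0.37540034 -0.76700303] [-0.01469295  0.00621023 -0.01333755]
```

View pics/w7.png

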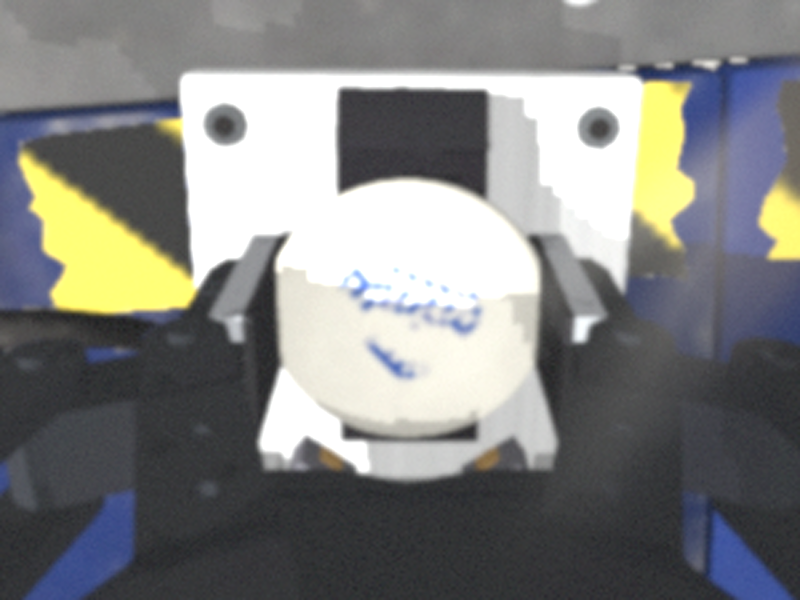

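The disc is entering under the lip (lip at (410,455)) and is centred to within 1 mm (409 against the runner middle at 413). It hovers about 0.4 mm above the runner. I'll seat it lightly and push in steps.

```bash
python3 -m creep '[50,0,0.5,0.6,0, 50,0,0,0,0, 50,-0.5,0,0,0, 50,-0.5,0,0,0, 50,-0.5,0,0,0, 50,-0.5,0,0,0, 50,0,0,0,0, 50,0,0,0,0]'; python3 -m creep '[50,-0.5,0,0,0, 50,-0.5,0,0,0, 50,-0.5,0,0,0, 50,-0.5,0,0,0, 50,0,0,0,0, 50,0,0,0,0, 50,0,0,0,0, 50,0,0,0,0]'; python3 -m creep '[50,-0.5,0,0,0, 50,-0.5,0,0,0, 50,-0.5,0,0,0, 50,-0.5,0,0,0, 50,0,0,0,0, 50,0,0,0,0, 50,0,0,0,0, 50,0,0,0,0]'
```

```text
t: 15.42
tcp_pos: [482.2, 71.3, 11.4]
tool_rot: [-3.142, 0.0, 3.069]
force: [-2.0, 0.1, 4.1]
opening: 47.4
gripper_force: 62.0
t: 16.08
tcp_pos: [484.3, 71.1, 11.4]
tool_rot: [-3.141, 0.0, 3.069]
force: [-2.3, 1.1, 4.2]
opening: 47.6
gripper_force: 62.0
t: 16.75
tcp_pos: [486.1, 71.0, 11.4]
tool_rot: [-3.141, -0.0, 3.069]
force: [-3.1, 0.3, 5.2]
opening: 47.3
gripper_force: 62.1
```

```bash
python3 -m creep '[50,-0.5,0,0,0, 50,-0.5,0,0,0, 50,-0.5,0,0,0, 50,-0.5,0,0,0, 50,0,0,0,0, 50,0,0,0,0, 50,0,0,0,0, 50,0,0,0,0]'; python3 -m creep '[50,-0.5,0,0,0, 50,-0.5,0,0,0, 50,-0.5,0,0,0, 50,-0.5,0,0,0, 50,0,0,0,0, 50,0,0,0,0, 50,0,0,0,0, 50,0,0,0,0]'; python3 -m creep '[50,-0.5,0,0,0, 50,-0.5,0,0,0, 50,-0.5,0,0,0, 50,-0.5,0,0,0, 50,0,0,0,0, 50,0,0,0,0, 50,0,0,0,0, 50,0,0,0,0]'
```

```text
t: 17.42
tcp_pos: [488.1, 70.9, 11.4]
tool_rot: [-3.142, -0.0, 3.069]
force: [-2.4, -0.2, 5.6]
opening: 47.4
gripper_force: 62.1
t: 18.08
tcp_pos: [490.0, 70.7, 11.4]
tool_rot: [-3.141, -0.0, 3.069]
force: [-3.8, 0.1, 5.9]
opening: 47.7
gripper_force: 62.1
t: 18.75
tcp_pos: [491.7, 70.6, 11.4]
tool_rot: [-3.142, -0.001, 3.069]
force: [-5.5, -0.0, 6.3]
opening: 47.6
gripper_force: 62.2
```

```bash
python3 -m creep '[50,-0.5,0,0,0, 50,-0.5,0,0,0, 50,-0.5,0,0,0, 50,-0.5,0,0,0, 50,0,0,0,0, 50,0,0,0,0, 50,0,0,0,0, 50,0,0,0,0]'; python3 -m creep '[50,-0.5,0,0,0, 50,-0.5,0,0,0, 50,-0.5,0,0,0, 50,-0.5,0,0,0, 50,0,0,0,0, 50,0,0,0,0, 50,0,0,0,0, 50,0,0,0,0]'; python3 -m creep '[50,-0.5,0,0,0, 50,-0.5,0,0,0, 50,0,0,0,0, 50,0,0,0,0, 50,0,0,0,0, 50,0,0,0,0, 50,0,0,0,0, 50,0,0,0,0]'
```

```text
t: 19.42
tcp_pos: [492.0, 70.5, 11.3]
tool_rot: [3.142, -0.004, 3.07]
force: [-10.0, 1.1, 12.7]
opening: 47.0
gripper_force: 62.5
t: 20.08
tcp_pos: [493.7, 70.3, 11.3]
tool_rot: [-3.141, -0.004, 3.07]
force: [-11.1, 1.0, 14.1]
opening: 47.6
gripper_force: 62.6
t: 20.75
tcp_pos: [494.4, 70.3, 11.3]
tool_rot: [-3.141, -0.005, 3.07]
force: [-12.3, 1.4, 14.4]
opening: 47.0
gripper_force: 62.7
```

```bash
python3 -m creep '[50,0,0,-0.4,0, 50,0,0,0,0, 50,0,0,0,0, 50,0,0,0,0, 50,0,0,0,0, 50,0,0,0,0, 50,0,0,0,0, 50,0,0,0,0]'; python3 -m creep '[50,-0.5,0,0,0, 50,-0.5,0,0,0, 50,0,0,0,0, 50,0,0,0,0, 50,0,0,0,0, 50,0,0,0,0, 50,0,0,0,0, 50,0,0,0,0]'; python3 -c "
from h import *
s=arm.sense();print(s['tcp_pos'],s['force'],s['torque'])
w=arm.snapshot('wrist')
im=cv2.resize(w['pixels'][140:365,100:400,::-1],(800,600),interpolation=cv2.INTER_CUBIC)
cv2.imwrite('pics/w8.png',cv2.convertScaleAbs(im,alpha=1.1,beta=20))"
```

```text
t: 21.42
tcp_pos: [495.9, 70.2, 11.4]
tool_rot: [-3.141, -0.002, 3.069]
force: [-7.1, 0.7, 4.0]
opening: 47.2
gripper_force: 62.0
t: 22.08
tcp_pos: [496.4, 70.1, 11.4]
tool_rot: [-3.141, -0.003, 3.07]
force: [-8.7, 0.7, 6.8]
opening: 47.5
gripper_force: 62.2
[496.3598282   70.11140903  11.40612048] [-8.67902999  0.73797776  6.79156415] [0.18243586 1.65807913 0.03896183]
```

View pics/w8.png

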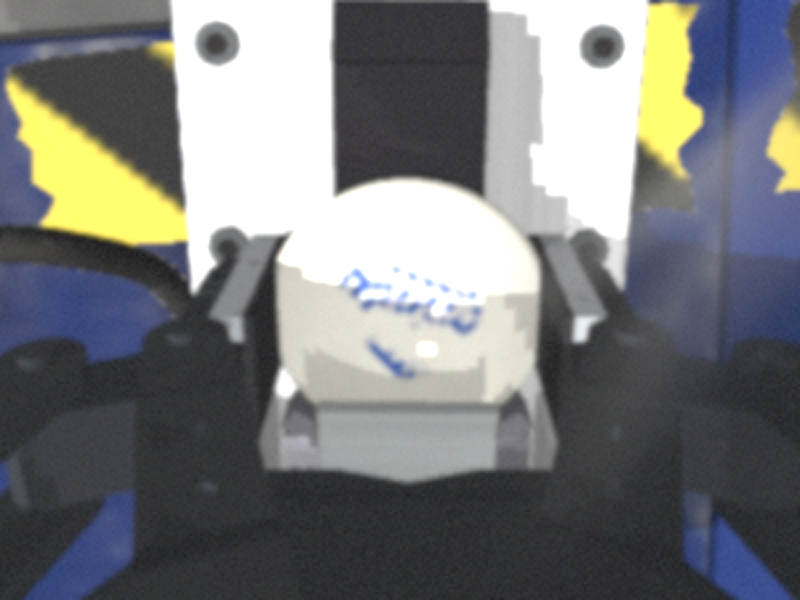

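The lip now overlaps the disc's far part (lip edge at row 403), with the disc dome up and centred. Next I'll push on to the stop.

```bash
python3 -m creep '[50,-0.5,0,-0.2,0, 50,-0.5,0,0,0, 50,0,0,0,0, 50,0,0,0,0, 50,0,0,0,0, 50,0,0,0,0, 50,0,0,0,0, 50,0,0,0,0]'; python3 -m creep '[50,-0.5,0,0,0, 50,-0.5,0,0,0, 50,0,0,0,0, 50,0,0,0,0, 50,0,0,0,0, 50,0,0,0,0, 50,0,0,0,0, 50,0,0,0,0]'; python3 - <<'E'
from h import *
w=arm.snapshot('wrist');s=arm.sense();print(s['tcp_pos'],s['force'])
E
```

```text
t: 22.8
tcp_pos: [497.9, 70.0, 11.5]
tool_rot: [-3.141, -0.002, 3.069]
force: [-5.5, 0.8, 3.1]
opening: 47.5
gripper_force: 61.9
t: 23.47
tcp_pos: [498.4, 69.9, 11.4]
tool_rot: [-3.141, -0.003, 3.07]
force: [-7.1, 0.3, 4.2]
opening: 47.6
gripper_force: 62.0
[498.37311755  69.90966198  11.42151329] [-7.33378339  0.06044232  3.58035123]
```

```bash
python3 -m creep '[50,-0.5,0,0,0, 50,-0.5,0,0,0, 50,0,0,0,0, 50,0,0,0,0, 50,0,0,0,0, 50,0,0,0,0, 50,0,0,0,0, 50,0,0,0,0]'; python3 -m creep '[50,-0.5,0,0,0, 50,-0.5,0,0,0, 50,0,0,0,0, 50,0,0,0,0, 50,0,0,0,0, 50,0,0,0,0, 50,0,0,0,0, 50,0,0,0,0]'
```

```text
t: 24.18
tcp_pos: [499.2, 69.8, 11.4]
tool_rot: [-3.141, -0.004, 3.069]
force: [-8.5, -0.1, 4.8]
opening: 47.5
gripper_force: 62.1
t: 24.85
tcp_pos: [499.9, 69.8, 11.4]
tool_rot: [-3.141, -0.004, 3.07]
force: [-9.4, 0.6, 6.4]
opening: 47.5
gripper_force: 62.1
```

```bash
python3 -m creep '[50,-0.5,0,-0.15,0, 50,-0.5,0,0,0, 50,0,0,0,0, 50,0,0,0,0, 50,0,0,0,0, 50,0,0,0,0, 50,0,0,0,0, 50,0,0,0,0]'; python3 -m creep '[50,-0.5,0,0,0, 50,-0.5,0,0,0, 50,0,0,0,0, 50,0,0,0,0, 50,0,0,0,0, 50,0,0,0,0, 50,0,0,0,0, 50,0,0,0,0]'; python3 - <<'E'
from h import *
w=arm.snapshot('wrist');s=arm.sense();print(s['tcp_pos'],s['force'])
g=cv2.cvtColor(w['pixels'],cv2.COLOR_RGB2GRAY)
print(g[265:320:1,254].tolist())
E
```

```text
t: 25.52
tcp_pos: [500.1, 69.8, 11.4]
tool_rot: [-3.141, -0.005, 3.07]
force: [-11.5, 1.7, 6.7]
opening: 47.0
gripper_force: 62.2
t: 26.18
tcp_pos: [500.2, 69.7, 11.4]
tool_rot: [-3.141, -0.007, 3.07]
force: [-15.0, 2.1, 10.5]
opening: 47.3
gripper_force: 62.4
[500.1923819   69.73955258  11.40400831] [-15.38312511   2.73937947  10.30914999]
[191, 190, 198, 221, 242, 246, 240, 225, 185, 155, 142, 135, 131, 124, 110, 105, 115, 124, 113, 105, 100, 106, 116, 127, 135, 131, 128, 132, 127, 131, 129, 132, 135, 136, 136, 134, 134, 135, 136, 134, 135, 136, 134, 132, 130, 130, 134, 135, 133, 134, 136, 136, 135, 134, 120]
```

```bash
python3 -m creep '[50,-0.5,0,-0.2,0, 50,-0.5,0,0,0, 50,0,0,0,0, 50,0,0,0,0, 50,0,0,0,0, 50,0,0,0,0, 50,0,0,0,0, 50,0,0,0,0]';  python3 - <<'E'
from h import *
w=arm.snapshot('wrist');s=arm.sense();T=s['tcp_pos'];y=s['tool_rot'][2];X=np.array([np.cos(y),np.sin(y)])
print(T,s['force'],arm.sense()['t'])
g=cv2.cvtColor(w['pixels'],cv2.COLOR_RGB2GRAY)[:,248:260].mean(1)
print(g[195:230].round().tolist(),g[278:292].round().tolist())
for r,z in((207,28),(286,39.5),(288,39.5),(291,39.5)): print(r,(ray(w,[(253.7,r)],[z])[0,:2]-T[:2])@X)
E
```

```text
t: 26.9
tcp_pos: [500.2, 69.7, 11.3]
tool_rot: [-3.141, -0.009, 3.07]
force: [-18.3, 3.3, 11.1]
opening: 47.6
gripper_force: 62.4
[500.27829495  69.70485916  11.34837639] [-17.80515225   2.57624792   9.98674659] 26.95
[34.0, 33.0, 34.0, 35.0, 35.0, 33.0, 33.0, 33.0, 33.0, 34.0, 52.0, 109.0, 170.0, 211.0, 229.0, 238.0, 242.0, 244.0, 244.0, 245.0, 246.0, 246.0, 247.0, 247.0, 247.0, 248.0, 248.0, 248.0, 248.0, 248.0, 249.0, 249.0, 249.0, 249.0, 250.0] [118.0, 114.0, 116.0, 126.0, 126.0, 111.0, 100.0, 100.0, 107.0, 121.0, 132.0, 134.0, 132.0, 130.0]
207 25.01670658318098
286 -9.798462366051115
288 -10.853363040333614
291 -12.444081116742423
```

The TCP has stopped at 500.2 while the force rises with each further command. The lip edge measures 9.8 mm past the disc centre against an expected 10. The shoe is on its stop, so I'm handing in while holding.

```bash
python3 -c "
from rig import arm
print(arm.hand_in())"
```

```text
the job is handed in; nothing more can be done
None
```

The finished disc is dome up under the keeper lip and held against the shoe at its stop with about 18 N, handed in at about 27 s; the curing disc was still on its pad when last seen during the carry. I viewed 11 pictures, one over the limit of 10.

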